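Deal driver modules into two kit bins

TASK

Pack the two workshop kits in the caddy: deal out the four motor-driver modules (green board with a silver heat sink) one at a time, in turn - orange bin first, then white, then orange, then white - so that each bin ends with two, lying flat on its floor, side by side and right way up. Set each one down and let go before fetching the next; do not drop them. Leave the three look-alike modules (blue board, red board, green board with a yellow relay) where they lie.

Things in the scene. Friction and masses are not known exactly. Their poses are not given: they have to be found in the camera images.
- driver_1: motor-driver module, one of four alike: GREEN circuit board with a SILVER finned heat sink (22 x 22 x 12 mm); carrier 50 x 34 mm and 16 mm thick, straight vertical sides (grip it by these across the 34 mm), 28 mm high over all, 35 to 70 g; loose; origin at the centre of the underside, x along the 50 mm length (towards the end with the small black terminal block), z up
- driver_2: motor-driver module, one of four alike: GREEN circuit board with a SILVER finned heat sink (22 x 22 x 12 mm); carrier 50 x 34 mm and 16 mm thick, straight vertical sides (grip it by these across the 34 mm), 28 mm high over all, 35 to 70 g; loose; origin at the centre of the underside, x along the 50 mm length (towards the end with the small black terminal block), z up
- driver_3: motor-driver module, one of four alike: GREEN circuit board with a SILVER finned heat sink (22 x 22 x 12 mm); carrier 50 x 34 mm and 16 mm thick, straight vertical sides (grip it by these across the 34 mm), 28 mm high over all, 35 to 70 g; loose; origin at the centre of the underside, x along the 50 mm length (towards the end with the small black terminal block), z up
- driver_4: motor-driver module, one of four alike: GREEN circuit board with a SILVER finned heat sink (22 x 22 x 12 mm); carrier 50 x 34 mm and 16 mm thick, straight vertical sides (grip it by these across the 34 mm), 28 mm high over all, 35 to 70 g; loose; origin at the centre of the underside, x along the 50 mm length (towards the end with the small black terminal block), z up
- blue_module: look-alike, to be left: BLUE board with a silver heat sink; carrier 50 x 34 mm and 16 mm thick, straight vertical sides (grip it by these across the 34 mm), 28 mm high over all, 35 to 70 g; loose; origin at the centre of the underside, x along the 50 mm length (towards the end with the small black terminal block), z up
- red_module: look-alike, to be left: RED board with a silver heat sink; carrier 50 x 34 mm and 16 mm thick, straight vertical sides (grip it by these across the 34 mm), 28 mm high over all, 35 to 70 g; loose; origin at the centre of the underside, x along the 50 mm length (towards the end with the small black terminal block), z up
- relay_module: look-alike, to be left: GREEN board with a YELLOW relay block (22 x 22 x 12 mm) in place of the heat sink; carrier 50 x 34 mm and 16 mm thick, straight vertical sides (grip it by these across the 34 mm), 28 mm high over all, 35 to 70 g; loose; origin at the centre of the underside, x along the 50 mm length (towards the end with the small black terminal block), z up
- bin_orange: ORANGE bin: rigid open-topped bin fixed in the grey caddy on the table beside the other bin; outside 138 (x) x 104 (y) x 26 mm high, inside 130 x 96 mm, walls and floor 4 mm; origin at the centre of its underside, which is 5 mm above the table (so its floor is at 9 mm and its rim at 31 mm above the table), x along its length, z up; holds two modules end to end along x (centres at x = -32 and +32 mm, y = 0) with room for the fingers at their sides
- bin_white: WHITE bin: rigid open-topped bin fixed in the grey caddy on the table beside the other bin; outside 138 (x) x 104 (y) x 26 mm high, inside 130 x 96 mm, walls and floor 4 mm; origin at the centre of its underside, which is 5 mm above the table (so its floor is at 9 mm and its rim at 31 mm above the table), x along its length, z up; holds two modules end to end along x (centres at x = -32 and +32 mm, y = 0) with room for the fingers at their sides

How it is judged:
On the way, in this order (a step that is already met when the one before it is completed fails the run):
1. a first driver module lies flat in the orange bin, released (((horizontal distance between driver_1 and bin_orange below 0.06 m and z of driver_1 in the frame of bin_orange between 0 and 0.01 m and angle between driver_1's own z axis and vertical below 0.15 rad and contact force between the fingers and driver_1 below 0.2 N) or (horizontal distance between driver_2 and bin_orange below 0.06 m and z of driver_2 in the frame of bin_orange between 0 and 0.01 m and angle between driver_2's own z axis and vertical below 0.15 rad and contact force between the fingers and driver_2 below 0.2 N) or (horizontal distance between driver_3 and bin_orange below 0.06 m and z of driver_3 in the frame of bin_orange between 0 and 0.01 m and angle between driver_3's own z axis and vertical below 0.15 rad and contact force between the fingers and driver_3 below 0.2 N) or (horizontal distance between driver_4 and bin_orange below 0.06 m and z of driver_4 in the frame of bin_orange between 0 and 0.01 m and angle between driver_4's own z axis and vertical below 0.15 rad and contact force between the fingers and driver_4 below 0.2 N))), for 0.2 s.
2. then one lies flat in the white bin, released (((horizontal distance between driver_1 and bin_white below 0.06 m and z of driver_1 in the frame of bin_white between 0 and 0.01 m and angle between driver_1's own z axis and vertical below 0.15 rad and contact force between the fingers and driver_1 below 0.2 N) or (horizontal distance between driver_2 and bin_white below 0.06 m and z of driver_2 in the frame of bin_white between 0 and 0.01 m and angle between driver_2's own z axis and vertical below 0.15 rad and contact force between the fingers and driver_2 below 0.2 N) or (horizontal distance between driver_3 and bin_white below 0.06 m and z of driver_3 in the frame of bin_white between 0 and 0.01 m and angle between driver_3's own z axis and vertical below 0.15 rad and contact force between the fingers and driver_3 below 0.2 N) or (horizontal distance between driver_4 and bin_white below 0.06 m and z of driver_4 in the frame of bin_white between 0 and 0.01 m and angle between driver_4's own z axis and vertical below 0.15 rad and contact force between the fingers and driver_4 below 0.2 N))), for 0.2 s.
3. then a second lies flat in the orange bin, released (((horizontal distance between each of driver_2, driver_1 and bin_orange below 0.06 m and z of driver_2 in the frame of bin_orange between 0 and 0.01 m and angle between each of driver_2, driver_1's own z axis and vertical below 0.15 rad and contact force between the fingers and driver_2 below 0.2 N and z of driver_1 in the frame of bin_orange between 0 and 0.01 m and contact force between the fingers and driver_1 below 0.2 N) or (horizontal distance between each of driver_3, driver_1 and bin_orange below 0.06 m and z of driver_3 in the frame of bin_orange between 0 and 0.01 m and angle between each of driver_3, driver_1's own z axis and vertical below 0.15 rad and contact force between the fingers and driver_3 below 0.2 N and z of driver_1 in the frame of bin_orange between 0 and 0.01 m and contact force between the fingers and driver_1 below 0.2 N) or (horizontal distance between each of driver_3, driver_2 and bin_orange below 0.06 m and z of driver_3 in the frame of bin_orange between 0 and 0.01 m and angle between each of driver_3, driver_2's own z axis and vertical below 0.15 rad and contact force between the fingers and driver_3 below 0.2 N and z of driver_2 in the frame of bin_orange between 0 and 0.01 m and contact force between the fingers and driver_2 below 0.2 N) or (horizontal distance between each of driver_4, driver_1 and bin_orange below 0.06 m and z of driver_4 in the frame of bin_orange between 0 and 0.01 m and angle between each of driver_4, driver_1's own z axis and vertical below 0.15 rad and contact force between the fingers and driver_4 below 0.2 N and z of driver_1 in the frame of bin_orange between 0 and 0.01 m and contact force between the fingers and driver_1 below 0.2 N) or (horizontal distance between each of driver_4, driver_2 and bin_orange below 0.06 m and z of driver_4 in the frame of bin_orange between 0 and 0.01 m and angle between each of driver_4, driver_2's own z axis and vertical below 0.15 rad and contact force between the fingers and driver_4 below 0.2 N and z of driver_2 in the frame of bin_orange between 0 and 0.01 m and contact force between the fingers and driver_2 below 0.2 N) or (horizontal distance between each of driver_4, driver_3 and bin_orange below 0.06 m and z of driver_4 in the frame of bin_orange between 0 and 0.01 m and angle between each of driver_4, driver_3's own z axis and vertical below 0.15 rad and contact force between the fingers and driver_4 below 0.2 N and z of driver_3 in the frame of bin_orange between 0 and 0.01 m and contact force between the fingers and driver_3 below 0.2 N))), for 0.2 s.
4. then a second lies flat in the white bin, released (((horizontal distance between each of driver_2, driver_1 and bin_white below 0.06 m and z of driver_2 in the frame of bin_white between 0 and 0.01 m and angle between each of driver_2, driver_1's own z axis and vertical below 0.15 rad and contact force between the fingers and driver_2 below 0.2 N and z of driver_1 in the frame of bin_white between 0 and 0.01 m and contact force between the fingers and driver_1 below 0.2 N) or (horizontal distance between each of driver_3, driver_1 and bin_white below 0.06 m and z of driver_3 in the frame of bin_white between 0 and 0.01 m and angle between each of driver_3, driver_1's own z axis and vertical below 0.15 rad and contact force between the fingers and driver_3 below 0.2 N and z of driver_1 in the frame of bin_white between 0 and 0.01 m and contact force between the fingers and driver_1 below 0.2 N) or (horizontal distance between each of driver_3, driver_2 and bin_white below 0.06 m and z of driver_3 in the frame of bin_white between 0 and 0.01 m and angle between each of driver_3, driver_2's own z axis and vertical below 0.15 rad and contact force between the fingers and driver_3 below 0.2 N and z of driver_2 in the frame of bin_white between 0 and 0.01 m and contact force between the fingers and driver_2 below 0.2 N) or (horizontal distance between each of driver_4, driver_1 and bin_white below 0.06 m and z of driver_4 in the frame of bin_white between 0 and 0.01 m and angle between each of driver_4, driver_1's own z axis and vertical below 0.15 rad and contact force between the fingers and driver_4 below 0.2 N and z of driver_1 in the frame of bin_white between 0 and 0.01 m and contact force between the fingers and driver_1 below 0.2 N) or (horizontal distance between each of driver_4, driver_2 and bin_white below 0.06 m and z of driver_4 in the frame of bin_white between 0 and 0.01 m and angle between each of driver_4, driver_2's own z axis and vertical below 0.15 rad and contact force between the fingers and driver_4 below 0.2 N and z of driver_2 in the frame of bin_white between 0 and 0.01 m and contact force between the fingers and driver_2 below 0.2 N) or (horizontal distance between each of driver_4, driver_3 and bin_white below 0.06 m and z of driver_4 in the frame of bin_white between 0 and 0.01 m and angle between each of driver_4, driver_3's own z axis and vertical below 0.15 rad and contact force between the fingers and driver_4 below 0.2 N and z of driver_3 in the frame of bin_white between 0 and 0.01 m and contact force between the fingers and driver_3 below 0.2 N))), for 0.2 s.
At the end, for the whole second after the job is handed in: Two driver modules in each bin, origins within 60 mm of its centre (anywhere inside its walls), flat on its floor (under 10 mm above the bin's underside, tilt under 0.15 rad, right way up), released and at rest; the three look-alikes within 20 mm of where they began (((horizontal distance between each of driver_2, driver_1 and bin_orange below 0.06 m and z of driver_2 in the frame of bin_orange between 0 and 0.01 m and angle between each of driver_2, driver_1's own z axis and vertical below 0.15 rad and contact force between the fingers and driver_2 below 0.2 N and z of driver_1 in the frame of bin_orange between 0 and 0.01 m and contact force between the fingers and driver_1 below 0.2 N) or (horizontal distance between each of driver_3, driver_1 and bin_orange below 0.06 m and z of driver_3 in the frame of bin_orange between 0 and 0.01 m and angle between each of driver_3, driver_1's own z axis and vertical below 0.15 rad and contact force between the fingers and driver_3 below 0.2 N and z of driver_1 in the frame of bin_orange between 0 and 0.01 m and contact force between the fingers and driver_1 below 0.2 N) or (horizontal distance between each of driver_3, driver_2 and bin_orange below 0.06 m and z of driver_3 in the frame of bin_orange between 0 and 0.01 m and angle between each of driver_3, driver_2's own z axis and vertical below 0.15 rad and contact force between the fingers and driver_3 below 0.2 N and z of driver_2 in the frame of bin_orange between 0 and 0.01 m and contact force between the fingers and driver_2 below 0.2 N) or (horizontal distance between each of driver_4, driver_1 and bin_orange below 0.06 m and z of driver_4 in the frame of bin_orange between 0 and 0.01 m and angle between each of driver_4, driver_1's own z axis and vertical below 0.15 rad and contact force between the fingers and driver_4 below 0.2 N and z of driver_1 in the frame of bin_orange between 0 and 0.01 m and contact force between the fingers and driver_1 below 0.2 N) or (horizontal distance between each of driver_4, driver_2 and bin_orange below 0.06 m and z of driver_4 in the frame of bin_orange between 0 and 0.01 m and angle between each of driver_4, driver_2's own z axis and vertical below 0.15 rad and contact force between the fingers and driver_4 below 0.2 N and z of driver_2 in the frame of bin_orange between 0 and 0.01 m and contact force between the fingers and driver_2 below 0.2 N) or (horizontal distance between each of driver_4, driver_3 and bin_orange below 0.06 m and z of driver_4 in the frame of bin_orange between 0 and 0.01 m and angle between each of driver_4, driver_3's own z axis and vertical below 0.15 rad and contact force between the fingers and driver_4 below 0.2 N and z of driver_3 in the frame of bin_orange between 0 and 0.01 m and contact force between the fingers and driver_3 below 0.2 N)) and ((horizontal distance between each of driver_2, driver_1 and bin_white below 0.06 m and z of driver_2 in the frame of bin_white between 0 and 0.01 m and angle between each of driver_2, driver_1's own z axis and vertical below 0.15 rad and contact force between the fingers and driver_2 below 0.2 N and z of driver_1 in the frame of bin_white between 0 and 0.01 m and contact force between the fingers and driver_1 below 0.2 N) or (horizontal distance between each of driver_3, driver_1 and bin_white below 0.06 m and z of driver_3 in the frame of bin_white between 0 and 0.01 m and angle between each of driver_3, driver_1's own z axis and vertical below 0.15 rad and contact force between the fingers and driver_3 below 0.2 N and z of driver_1 in the frame of bin_white between 0 and 0.01 m and contact force between the fingers and driver_1 below 0.2 N) or (horizontal distance between each of driver_3, driver_2 and bin_white below 0.06 m and z of driver_3 in the frame of bin_white between 0 and 0.01 m and angle between each of driver_3, driver_2's own z axis and vertical below 0.15 rad and contact force between the fingers and driver_3 below 0.2 N and z of driver_2 in the frame of bin_white between 0 and 0.01 m and contact force between the fingers and driver_2 below 0.2 N) or (horizontal distance between each of driver_4, driver_1 and bin_white below 0.06 m and z of driver_4 in the frame of bin_white between 0 and 0.01 m and angle between each of driver_4, driver_1's own z axis and vertical below 0.15 rad and contact force between the fingers and driver_4 below 0.2 N and z of driver_1 in the frame of bin_white between 0 and 0.01 m and contact force between the fingers and driver_1 below 0.2 N) or (horizontal distance between each of driver_4, driver_2 and bin_white below 0.06 m and z of driver_4 in the frame of bin_white between 0 and 0.01 m and angle between each of driver_4, driver_2's own z axis and vertical below 0.15 rad and contact force between the fingers and driver_4 below 0.2 N and z of driver_2 in the frame of bin_white between 0 and 0.01 m and contact force between the fingers and driver_2 below 0.2 N) or (horizontal distance between each of driver_4, driver_3 and bin_white below 0.06 m and z of driver_4 in the frame of bin_white between 0 and 0.01 m and angle between each of driver_4, driver_3's own z axis and vertical below 0.15 rad and contact force between the fingers and driver_4 below 0.2 N and z of driver_3 in the frame of bin_white between 0 and 0.01 m and contact force between the fingers and driver_3 below 0.2 N)) and linear speed of each of driver_1, driver_2, driver_3, driver_4 below 0.02 m/s and angular speed of each of driver_1, driver_2, driver_3, driver_4 below 0.2 rad/s and distance of each of blue_module, red_module, relay_module from where it was at the start of the episode below 0.02 m); the robot touches nothing.
It fails at once if a look-alike module is moved by more than 20 mm (distance of any of blue_module, red_module, relay_module from where it was at the start of the episode above 0.02 m).
It fails at once if a driver module is dropped (falls free of the fingers faster than 0.8 m/s, some 30 mm) ((linear speed of driver_1 above 0.8 m/s and contact force between the fingers and driver_1 below 0.1 N) or (linear speed of driver_2 above 0.8 m/s and contact force between the fingers and driver_2 below 0.1 N) or (linear speed of driver_3 above 0.8 m/s and contact force between the fingers and driver_3 below 0.1 N) or (linear speed of driver_4 above 0.8 m/s and contact force between the fingers and driver_4 below 0.1 N)).
It also fails if it takes over 88 s, if anything falls off the work surface, if the arm or the gripper's body presses on something with over 40 N, if the wrist force passes 120 N, or if a joint passes its speed limit or range.

ROBOT

A 7-joint arm with a two-finger parallel gripper is mounted at the origin on the work surface. World frame = base frame: x ahead of the robot, y to its left, z up, the work surface at z = 0. Lengths are in m, angles in rad, forces in N, time in s.
With the tool pointing down it reaches from about 0.4 to 0.85 m from the base axis. Payload 10.4 kg.
Tool frame: the origin (TCP) lies midway between the tips of the shut fingers; the grasp point (between the pads) lies manip.grip_depth behind it (manip.grip_depth is the distance from the TCP to the grasp point, in m); z points along the fingers, x is the direction in which the jaws open and shut, and the axes are right-handed (so a half turn about z gives the same grasp; the last joint's range is limited). The gripper opens to 85 mm and grips with 20 to 120 N. Pads are 22 mm wide; open, the fingers measure 114 mm over their backs; the gripper's body (76 mm by 85 mm) begins 54 mm behind the grasp point. The pads swing forward as they close: fully open they stand 13 mm farther back than shut.
Start: joints at [-1.148, 0.332, -0.065, 1.46, 0.022, 1.35, -0.088], TCP at [0.269, 0.564, 0.231] pointing down, gripper open.
Joint ranges: [-2.6, 2.6], [-0.5, 2.12], [-1.47, 1.34], [0.16, 2.42], [-1.27, 4.41], [0.06, 2.06], [-2.6, 2.6]. Speed limits (rad/s): [2.22, 2.22, 2.79, 2.79, 3.14, 3.14, 3.14].

INTERFACE

Orientations are given as a unit quaternion [x, y, z, w].
In Python, from workcell import manip gives the robot as it stands. The module is installed in compiled form; this text tells all that it offers.
- The arm moves only by the tool send_rows, never from a script. Its argument "steps" is a list of rows, each a list of 2 entries, a list of its own where there are three numbers: the shift along the tool's x, y, z in m, then the turn about the tool's z in rad. In form: [[[x, y, z], spin], ...]. A call has exactly 8 rows; each row is the pose to reach, as a shift and turn from the pose commanded when the call began, along the tool's axes at that moment; what a row does not reach only later rows make up. A row lasts 1/8 s, in which the tool goes at most 62.5 mm and 10.7 degrees, less where a joint would pass 70% of its speed; a pose out of reach is approached as far as the arm can. A call with a gripper value outside its range is refused whole. "hand" is the opening, from 0 (shut) to 1 (fully open), set as the call begins (left out, the last holds). The fingers move at their own pace and stop on an object; "force" is the grip in N (left out, the last holds). Time passes only in rows, so rows that repeat a pose let the fingers close, or fill a call up. It gives the time, the measured TCP pose, the force and the opening at its end, in the units of the state.
- manip.get_obs(): the state, without advancing time (a new reading comes with each control period).
- manip.camera(name): name is "side" or "top"; returns (picture, depth): 384x512x3 uint8, red, green, blue; 384x512 float32, m along the optical axis (not along the pixel's ray), 0 where there is no reading.
- manip.camera_info(name): a dict with "intrinsics" (3x3 intrinsics, pixels), "pose" (4x4, takes a point from camera to world coordinates). Camera axes: x right, y up, looking along -z (the intrinsics and any distortion apply to the point x, -y, -z); pixel columns grow to the right and rows downward; lengths in m; the calibration is good to about 2 mm. A picture is of the moment at which its call begins. camera_info takes no time and is no camera call.
- manip.hand_in(): hands the job in, once; it reports no verdict.
The state is a dict: "clock": time; "joint_pos": joint angles; "joint_velocities": joint speeds; "tau": joint torques, N m; "position": TCP position; "ee_rot": TCP orientation; "ft_force": force on the tool from outside, world axes, zero at the start; "torque": the same for the moment, N m; "grip_width": opening from 0.0 (shut) to 1.0 (fully open).
Only numpy, scipy, OpenCV 4.12 (cv2) and the standard library are available. Lean on these libraries where they do the work, as an engineer would, in place of code of your own. Each camera call takes 0.05 s, during which the arm holds its last target.

## Working session

There is one attempt and no reset: what is moved stays moved. The work goes in short steps, Python scripts to look and compute and a tool call to move; the robot and the scene stay as the last step left them, time stands still between calls to the robot, and variables do not carry over. Pictures are saved under pics/ and viewed, and the job is handed in when it is done.

Besides the shell and the picture viewer there is one more tool, called after "Request:" by a JSON object that holds its "op" and its "data", one argument or row to a line. send_rows: Moves the arm, as the interface text tells. Its arguments: {"type":"object","properties":{"steps":{"type":"array"},"hand":{"type":"number"},"force":{"type":"number"}},"required":["steps"]}

```bash
mkdir -p pics; python3 - <<'E'
from workcell import manip
import cv2,numpy as np
print(manip.get_obs(), manip.grip_depth)
for n in ("top","side"):
    p,d=manip.camera(n); i=manip.camera_info(n)
    print(n,i)
    cv2.imwrite(f"pics/{n}0.png",cv2.cvtColor(p,cv2.COLOR_RGB2BGR)); np.savez(f"{n}0.npz",p=p,d=d,K=i["intrinsics"],T=i["pose"])
E
```

```text
{'clock': 0.0, 'joint_pos': array([-1.14756735,  0.33283762, -0.06471608,  1.46097829,  0.02160642,
        1.34987551, -0.08849631]), 'joint_velocities': array([-0.00167533, -0.00048171,  0.00011874, -0.00139422,  0.00047747,
       -0.00091092,  0.00112718]), 'tau': array([-1.68702854e-05, -6.25464821e+01,  4.89346089e-02, -3.91600728e+01,
        1.62083498e-02,  9.94661590e-03,  1.05291349e-05]), 'position': array([0.26933681, 0.56356322, 0.2305197 ]), 'ee_rot': array([ 8.45921779e-01,  5.33306527e-01, -5.74701826e-04,  4.02163354e-04]), 'ft_force': array([-0.44301203,  0.42488469,  0.06922205]), 'torque': array([-0.00992329,  0.02848829,  0.03385243]), 'grip_width': 1.0039907885538613} 0.0187
top {'intrinsics': array([[354.24309643,   0.        , 256.43908669],
       [  0.        , 354.24309643, 192.82224244],
       [  0.        ,   0.        ,   1.        ]]), 'pose': array([[ 0.05045645,  0.97448978, -0.21868657,  0.3060896 ],
       [-0.99870084,  0.05079303, -0.00408628, -0.01859227],
       [ 0.00712571,  0.21860864,  0.9757866 ,  0.9407888 ],
       [ 0.        ,  0.        ,  0.        ,  1.        ]])}
side {'intrinsics': array([[419.62202347,   0.        , 253.29686156],
       [  0.        , 419.62202347, 186.47928537],
       [  0.        ,   0.        ,   1.        ]]), 'pose': array([[ 8.62813292e-01,  3.56588520e-01, -3.58326457e-01,
         1.19389323e-01],
       [-5.05521894e-01,  6.07332109e-01, -6.12858323e-01,
        -6.24857161e-01],
       [-9.15079063e-04,  7.09924177e-01,  7.04277521e-01,
         7.41057642e-01],
       [ 0.00000000e+00,  0.00000000e+00,  0.00000000e+00,
         1.00000000e+00]])}
```

View pics/top0.png

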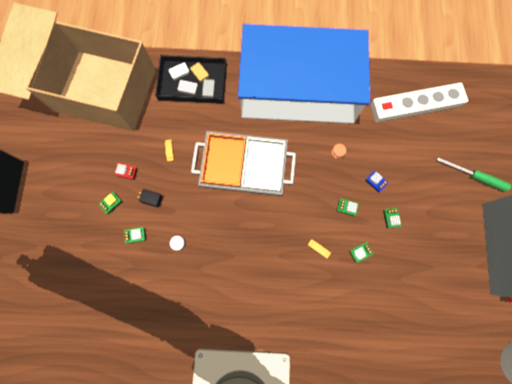

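View pics/side0.png

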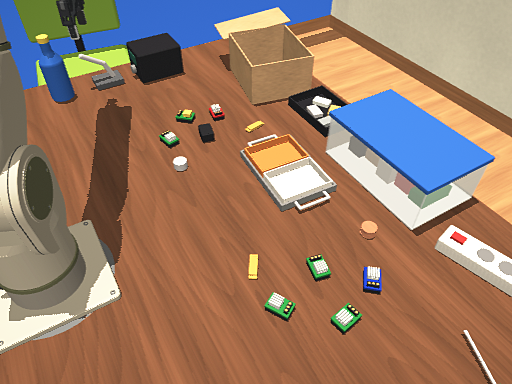

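```bash
cat > h.py <<'E'
import numpy as np,cv2
def load(n,k=0):
    f=np.load(f"{n}{k}.npz"); return f["p"],f["d"],f["K"],f["T"]
def world(d,K,T):
    v,u=np.mgrid[:d.shape[0],:d.shape[1]]
    c=np.stack([(u-K[0,2])/K[0,0]*d,-(v-K[1,2])/K[1,1]*d,-d],-1)
    return c@T[:3,:3].T+T[:3,3]
def proj(P,K,T):
    c=(np.asarray(P)-T[:3,3])@T[:3,:3]
    return np.stack([K[0,0]*c[...,0]/-c[...,2]+K[0,2],K[1,1]*-c[...,1]/-c[...,2]+K[1,2]],-1)
def blobs(n,k,xr,yr,zmin=0.008,zmax=0.04,amin=20):
    p,d,K,T=load(n,k); W=world(d,K,T)
    m=(W[...,2]>zmin)&(W[...,2]<zmax)&(W[...,0]>xr[0])&(W[...,0]<xr[1])&(W[...,1]>yr[0])&(W[...,1]<yr[1])&(d>0)
    nl,l,s,c=cv2.connectedComponentsWithStats(m.astype(np.uint8))
    out=[]
    for i in range(1,nl):
        if s[i,4]<amin: continue
        q=l==i; P=W[q]; col=p[q].mean(0).round()
        r=cv2.minAreaRect((P[:,:2]*1000).astype(np.float32))
        out.append((c[i].round(),s[i,4],col,np.round(r[0]),np.round(r[1]),round(r[2],1),np.percentile(P[:,2],[5,50,95]).round(4)))
    return out
E
python3 - <<'E'
from h import *
for n in("top","side"):
    p,d,K,T=load(n);W=world(d,K,T)
    print(n)
    for b in blobs(n,0,(.2,.75),(-.5,.5)): print(*b)
p,d,K,T=load("top");W=world(d,K,T)
print(np.round(W[290,300:320:5],4), np.round(W[165,[225,265]],4))
E
```

```text
top
[115. 118.] 327 [116.  90.  62.] [699. 407.] [ 66. 177.] 12.3 [0.0099 0.0233 0.0384]
[298. 116.] 567 [225. 225. 217.] [ 736. -120.] [  5. 319.] 0.0 [0.0101 0.0241 0.0386]
[382. 117.] 88 [201. 194. 181.] [ 746. -360.] [10. 43.] 2.0 [0.0087 0.0261 0.0359]
[243. 162.] 3807 [238. 210. 172.] [598.  26.] [278. 157.] 86.6 [0.0082 0.0113 0.031 ]
[169. 149.] 82 [254. 236. 112.] [626. 234.] [45. 17.] 11.7 [0.0084 0.0098 0.013 ]
[339. 149.] 126 [252. 180. 124.] [ 645. -235.] [33. 34.] 4.1 [0.0191 0.0219 0.0249]
[125. 170.] 238 [224. 139. 127.] [558. 344.] [52. 34.] 81.1 [0.013  0.0178 0.0278]
[377. 181.] 244 [137. 139. 193.] [ 565. -338.] [50. 36.] 48.7 [0.0131 0.0179 0.0295]
[150. 197.] 299 [73. 65. 62.] [487. 270.] [60. 36.] 77.2 [0.0156 0.0269 0.0298]
[109. 202.] 258 [147. 186.  90.] [469. 374.] [36. 50.] 48.8 [0.0121 0.0169 0.0292]
[347. 206.] 248 [150. 192. 138.] [ 489. -258.] [50. 35.] 78.5 [0.014  0.018  0.0291]
[392. 217.] 262 [140. 181. 126.] [ 466. -377.] [50. 36.] 10.2 [0.0129 0.0179 0.0293]
[134. 234.] 267 [157. 199. 146.] [386. 298.] [34. 51.] 12.1 [0.0125 0.0174 0.028 ]
[177. 
[... 1140 characters left out ...]
 30.1 [0.0185 0.0208 0.0228]
[446. 247.] 247 [209. 201. 186.] [ 745. -369.] [11. 55.] 3.0 [0.0095 0.0239 0.0347]
[318. 266.] 378 [128. 173. 125.] [ 488. -260.] [52. 35.] 77.2 [0.0117 0.0174 0.028 ]
[253. 265.] 122 [252. 237. 114.] [ 374. -187.] [45. 17.] 59.3 [0.0083 0.0095 0.0113]
[372. 279.] 406 [120. 131. 185.] [ 563. -340.] [51. 34.] 48.8 [0.0128 0.0175 0.028 ]
[280. 305.] 470 [125. 178. 124.] [ 370. -295.] [36. 51.] 29.3 [0.0117 0.017  0.028 ]
[346. 317.] 490 [125. 174. 125.] [ 465. -379.] [52. 35.] 9.8 [0.0122 0.0178 0.0284]
[[ 0.2675 -0.1393 -0.0008]
 [ 0.268  -0.1525 -0.0036]
 [ 0.2687 -0.1651 -0.0014]
 [ 0.2695 -0.1775  0.0013]] [[ 0.5883  0.0753  0.0095]
 [ 0.5946 -0.0342  0.008 ]]
```

```bash
python3 - <<'E'
from h import *
for n in("top","side"):
    p,d,K,T=load(n);W=world(d,K,T)
    roi=(abs(W[...,0]-.597)<.15)&(abs(W[...,1]-.024)<.16)&(W[...,2]>.005)&(W[...,2]<.04)
    hsv=cv2.cvtColor(p,cv2.COLOR_RGB2HSV)
    rim=roi&(W[...,2]>.026)
    for nm,m in(("orange",roi&(hsv[...,1]>110)),("nonor",roi&(hsv[...,1]<90)),("rim",rim),("rimor",rim&(hsv[...,1]>110)),("bright",roi&(p.min(-1)>240))):
        q=cv2.morphologyEx(m.astype(np.uint8),cv2.MORPH_OPEN,np.ones((2,2))) if "rim" not in nm else m
        P=W[q>0]; r=cv2.minAreaRect((P[:,:2]*1000).astype(np.float32)); print(n,nm,len(P),np.round(r[0],1),np.round(r[1],1),round(r[2],1),np.percentile(P[:,2],[5,50,95]).round(4))
p=cv2.imread("pics/top0.png")[115:210,175:315]; cv2.imwrite("pics/bin.png",cv2.resize(p,None,fx=5,fy=5,interpolation=0))
E
```

```text
top orange 1950 [486.4  64.8] [376.9 125.4] 6.4 [0.0058 0.0091 0.0303]
top nonor 3113 [535.9  29.9] [281.2 443. ] 82.5 [0.0009 0.0101 0.0309]
top rim 714 [ 6.357e+02 -3.000e-01] [258.8 218.4] 86.7 [0.0268 0.0304 0.0365]
top rimor 286 [600.4  79.3] [104.3 138.2] 86.4 [0.027  0.0301 0.0328]
top bright 1651 [480.1  18.8] [352.8 269.5] 4.5 [0.0059 0.0092 0.0298]
side orange 1454 [ 415.4 -262.9] [919.7 169.3] 61.2 [0.0058 0.0093 0.03  ]
side nonor 3215 [ 480.9 -282.3] [945.  314.8] 61.9 [0.0049 0.0136 0.0313]
side rim 812 [ 6.342e+02 -3.000e-01] [258.7 219.2] 86.6 [0.0265 0.0292 0.0375]
side rimor 261 [599.1  76.4] [109.7 140.1] 86.6 [0.0264 0.0287 0.0314]
side bright 1157 [ 440.8 -270.6] [935.9 198.1] 59.7 [0.0057 0.0082 0.0294]
```

View pics/bin.png

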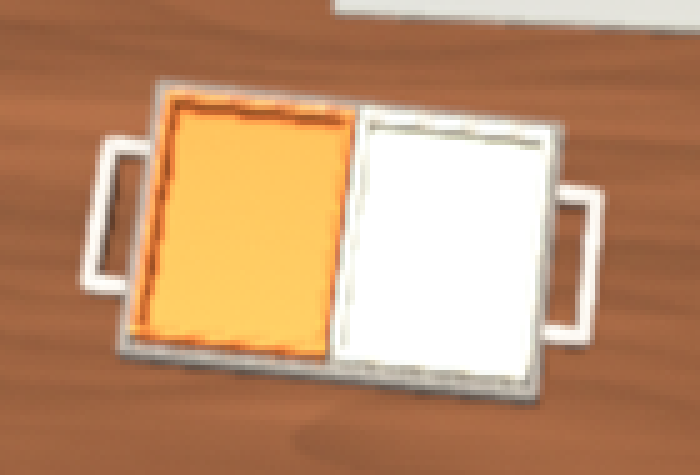

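```bash
cat > go.py <<'E'
import sys; from workcell import manip; import numpy as np
from scipy.spatial.transform import Rotation as R
# args: x y z yaw(deg) world mm
x,y,z,yaw=map(float,sys.argv[1:5]); o=manip.get_obs()
r=R.from_quat(o["ee_rot"]); M=r.as_matrix(); cur=np.degrees(np.arctan2(M[1,0],M[0,0]))
d=M.T@(np.array([x,y,z])/1000-o["position"])
s=-(yaw-cur)
s=(s+180)%360-180
print("clock",round(o["clock"],2),"pos",o["position"].round(4),"yaw",round(cur,1),"grip",round(o["grip_width"],3),"F",o["ft_force"].round(1),"tilt",M[2,2].round(4),"q7",o["joint_pos"][6].round(2))
print("shift",d.round(4),"spin",np.radians(s).round(4))
E
python3 go.py 385.5 295 110 10.6
```

```text
clock 0.1 pos [0.2693 0.5636 0.2306] yaw 64.5 grip 1.0 F [-0.3  0.5 -0.7] tilt -1.0 q7 -0.09
shift [-0.1921  0.2206  0.1209] spin 0.9401
```

Request:
{"op": "send_rows", "data": {
  "steps": [
    [[-0.027,0.031,0.017],0.134],
    [[-0.055,0.063,0.0345],0.269],
    [[-0.082,0.0945,0.052],0.403],
    [[-0.11,0.126,0.069],0.537],
    [[-0.137,0.158,0.086],0.671],
    [[-0.165,0.189,0.104],0.806],
    [[-0.192,0.2205,0.121],0.94],
    [[-0.192,0.2205,0.121],0.94]
  ],
  "hand": 0.75,
  "force": 40
}}

```text
clock: 1.1
position: [0.3862, 0.292, 0.1089]
ee_rot: [0.996, 0.089, -0.001, 0.001]
ft_force: [0.4, 0.6, -0.0]
grip_width: 0.748
```

```bash
python3 go.py 385.5 296 4 10.6
```

```text
clock 1.1 pos [0.3862 0.292  0.1089] yaw 10.2 grip 0.748 F [ 0.4  0.6 -0. ] tilt -1.0 q7 -0.54
shift [ 0.0002 -0.0043  0.1049] spin -0.0064
```

Request:
{"op": "send_rows", "data": {
  "steps": [
    [[0,-0.002,0.03],0],
    [[0,-0.002,0.06],0],
    [[0,-0.002,0.085],0],
    [[0,-0.002,0.097],0],
    [[0,-0.002,0.105],0],
    [[0,-0.002,0.105],0],
    [[0,-0.002,0.105],0],
    [[0,-0.002,0.105],0]
  ]
}}

```text
clock: 2.1
position: [0.3856, 0.2979, 0.0059]
ee_rot: [0.996, 0.092, 0.0, -0.0]
ft_force: [0.6, 0.0, -0.3]
grip_width: 0.751
```

```bash
cat > snap.py <<'E'
import sys,cv2,numpy as np; from workcell import manip
k=sys.argv[1]
for n in sys.argv[2:]:
    p,d=manip.camera(n); i=manip.camera_info(n)
    cv2.imwrite(f"pics/{n}{k}.png",cv2.cvtColor(p,cv2.COLOR_RGB2BGR)); np.savez(f"{n}{k}.npz",p=p,d=d,K=i["intrinsics"],T=i["pose"])
E
python3 go.py 385.5 296 4 10.6; python3 snap.py 1 side; python3 -c "
import cv2;p=cv2.imread('pics/side1.png')[60:210,80:280];cv2.imwrite('pics/s1.png',cv2.resize(p,None,fx=4,fy=4))"
```

```text
clock 2.1 pos [0.3856 0.2979 0.0059] yaw 10.6 grip 0.751 F [ 0.6  0.  -0.3] tilt -1.0 q7 -0.51
shift [-0.0005  0.0019  0.0019] spin -0.0
```

View pics/s1.png

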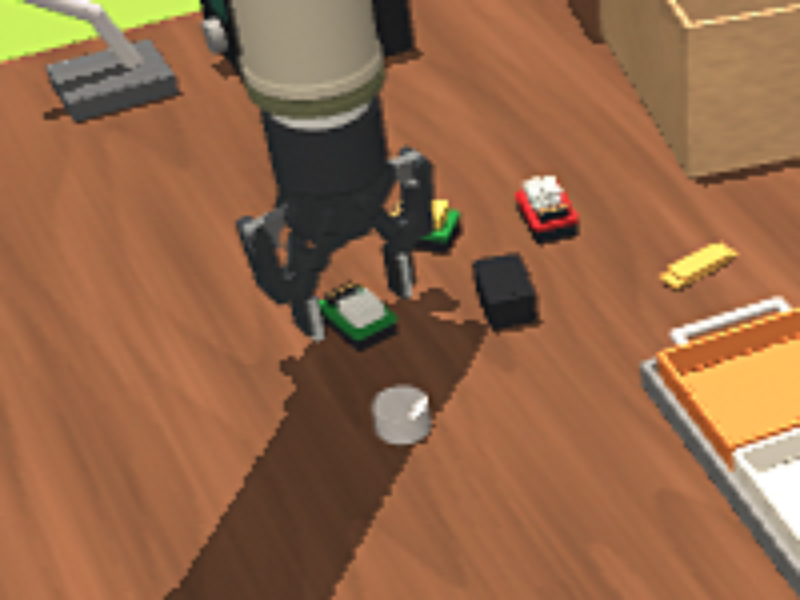

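Request:
{"op": "send_rows", "data": {
  "steps": [
    [[0,0.001,0.003],0],
    [[0,0.001,0.003],0],
    [[0,0.001,0.003],0],
    [[0,0.001,0.003],0],
    [[0,0.001,0.003],0],
    [[0,0.001,0.003],0],
    [[0,0.001,0.003],0],
    [[0,0.001,0.003],0]
  ],
  "hand": 0.2,
  "force": 40
}}

```text
clock: 3.15
position: [0.3854, 0.2966, 0.0023]
ee_rot: [0.996, 0.092, -0.0, -0.0]
ft_force: [-0.7, -0.2, -0.1]
grip_width: 0.388
```

```bash
python3 go.py 385.5 296 130 10.6; 
```

```text
clock 3.15 pos [0.3854 0.2966 0.0023] yaw 10.6 grip 0.388 F [-0.7 -0.2 -0.1] tilt -1.0 q7 -0.51
shift [-1.000e-04  6.000e-04 -1.277e-01] spin -0.0
```

Request:
{"op": "send_rows", "data": {
  "steps": [
    [[0,0,-0.005],0],
    [[0,0,-0.02],0],
    [[0,0,-0.045],0],
    [[0,0,-0.075],0],
    [[0,0,-0.1],0],
    [[0,0,-0.12],0],
    [[0,0,-0.125],0],
    [[0,0,-0.125],0]
  ]
}}

```text
clock: 4.15
position: [0.3854, 0.2966, 0.1275]
ee_rot: [0.996, 0.092, 0.0, -0.0]
ft_force: [0.3, 0.5, -0.1]
grip_width: 0.386
```

```bash
python3 go.py 632 76 100 86.4; 
```

```text
clock 4.15 pos [0.3854 0.2966 0.1275] yaw 10.6 grip 0.386 F [ 0.3  0.5 -0.1] tilt -1.0 q7 -0.54
shift [0.2017 0.2623 0.0275] spin -1.3229
```

Request:
{"op": "send_rows", "data": {
  "steps": [
    [[0.016,0.021,0.0],-0.106],
    [[0.044,0.058,0.0],-0.29],
    [[0.073,0.094,0.0],-0.475],
    [[0.101,0.131,0.0],-0.66],
    [[0.129,0.168,0.01],-0.845],
    [[0.157,0.205,0.018],-1.03],
    [[0.186,0.241,0.025],-1.215],
    [[0.202,0.2625,0.0275],-1.323]
  ]
}}

```text
clock: 5.15
position: [0.6328, 0.0732, 0.0978]
ee_rot: [0.728, 0.686, -0.001, -0.0]
ft_force: [-0.2, -0.3, -0.1]
grip_width: 0.388
```

```bash
python3 go.py 632 76 13 86.4; python3 snap.py 2 side; python3 -c "
import cv2;p=cv2.imread('pics/side2.png')[40:240,180:400];cv2.imwrite('pics/s2.png',cv2.resize(p,None,fx=3,fy=3))"
```

```text
clock 5.15 pos [0.6328 0.0732 0.0978] yaw 86.6 grip 0.388 F [-0.2 -0.3 -0.1] tilt -1.0 q7 1.41
shift [ 0.0029 -0.0008  0.0848] spin 0.0029
```

View pics/s2.png

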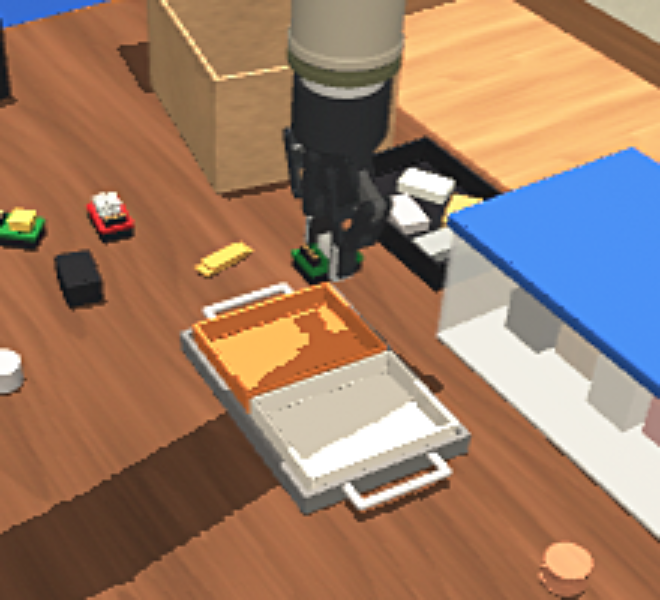

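Request:
{"op": "send_rows", "data": {
  "steps": [
    [[0.001,-0.0005,0.015],0],
    [[0.001,-0.0005,0.035],0],
    [[0.001,-0.0005,0.055],0],
    [[0.001,-0.0005,0.07],0],
    [[0.001,-0.0005,0.078],0],
    [[0.001,-0.0005,0.083],0],
    [[0.001,-0.0005,0.087],0],
    [[0.001,-0.0005,0.087],0]
  ]
}}

```text
clock: 6.2
position: [0.6319, 0.0768, 0.0129]
ee_rot: [0.729, 0.685, 0.0, -0.0]
ft_force: [0.8, -0.1, -0.4]
grip_width: 0.386
```

```bash
python3 go.py 632 76 12 86.4
```

```text
clock 6.2 pos [0.6319 0.0768 0.0129] yaw 86.4 grip 0.386 F [ 0.8 -0.1 -0.4] tilt -1.0 q7 1.41
shift [-0.0008  0.0001  0.0009] spin 0.0
```

Lower 1 mm, then release and let it stand; then rise.

Request:
{"op": "send_rows", "data": {
  "steps": [
    [[0,0,0.001],0],
    [[0,0,0.001],0],
    [[0,0,0.001],0],
    [[0,0,0.001],0],
    [[0,0,0.001],0],
    [[0,0,0.001],0],
    [[0,0,0.001],0],
    [[0,0,0.001],0]
  ]
}}

```text
clock: 7.2
position: [0.6319, 0.0768, 0.0118]
ee_rot: [0.729, 0.685, 0.0, -0.0]
ft_force: [0.1, 0.3, -0.3]
grip_width: 0.388
```

Request:
{"op": "send_rows", "data": {
  "steps": [
    [[0,0,0],0],
    [[0,0,0],0],
    [[0,0,0],0],
    [[0,0,0],0],
    [[0,0,0],0],
    [[0,0,0],0],
    [[0,0,0],0],
    [[0,0,0],0]
  ],
  "hand": 0.58
}}

```text
clock: 8.2
position: [0.6319, 0.0768, 0.0118]
ee_rot: [0.729, 0.685, 0.0, -0.0]
ft_force: [1.3, 0.3, -0.2]
grip_width: 0.582
```

Request:
{"op": "send_rows", "data": {
  "steps": [
    [[0,0,-0.005],0],
    [[0,0,-0.02],0],
    [[0,0,-0.04],0],
    [[0,0,-0.065],0],
    [[0,0,-0.09],0],
    [[0,0,-0.11],0],
    [[0,0,-0.12],0],
    [[0,0,-0.12],0]
  ]
}}

```text
clock: 9.2
position: [0.6321, 0.0769, 0.1325]
ee_rot: [0.729, 0.685, 0.0, 0.0]
ft_force: [-0.1, -0.7, -0.1]
grip_width: 0.58
```

```bash
python3 go.py 488.5 -259 110 -12; python3 snap.py 3 side top; python3 -c "
import cv2;p=cv2.imread('pics/side3.png')[40:240,180:400];cv2.imwrite('pics/s3.png',cv2.resize(p,None,fx=3,fy=3))
from h import *
for n in ('top','side'):
  p,d,K,T=load(n,3);W=world(d,K,T)
  hsv=cv2.cvtColor(p,cv2.COLOR_RGB2HSV)
  roi=(abs(W[...,0]-.632)<.05)&(abs(W[...,1]-.076)<.045)&(W[...,2]>.016)&(W[...,2]<.045)&(hsv[...,0]>40)&(hsv[...,0]<85)&(hsv[...,1]>80)
  P=W[roi];print(n,len(P),P.mean(0).round(4),np.percentile(P[:,2],[5,50,95]).round(4))
"
```

```text
clock 9.2 pos [0.6321 0.0769 0.1325] yaw 86.4 grip 0.58 F [-0.1 -0.7 -0.1] tilt -1.0 q7 1.39
shift [-0.3442 -0.1223  0.0222] spin 1.7175<string>:8: RuntimeWarning: Mean of empty slice.
  ret = um.true_divide(
Traceback (most recent call last):
IndexError: index -1 is out of bounds for axis 0 with size 0
```

View pics/s3.png

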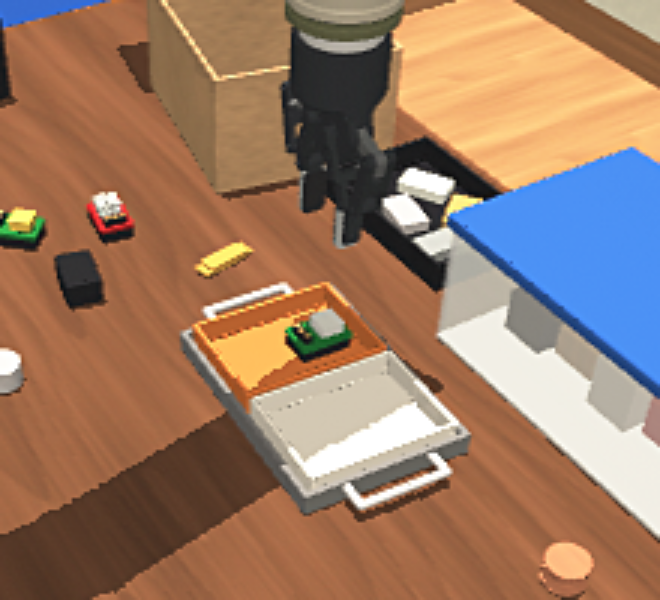

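Request:
{"op": "send_rows", "data": {
  "steps": [
    [[-0.02,-0.007,0],0.12],
    [[-0.055,-0.02,0],0.3],
    [[-0.095,-0.034,0],0.48],
    [[-0.135,-0.048,0],0.66],
    [[-0.175,-0.062,0],0.84],
    [[-0.215,-0.076,0],1.02],
    [[-0.255,-0.09,0.005],1.2],
    [[-0.29,-0.103,0.01],1.38]
  ],
  "hand": 0.75
}}

```text
clock: 10.3
position: [0.5096, -0.2076, 0.1209]
ee_rot: [0.998, 0.061, -0.001, -0.0]
ft_force: [0.6, -0.5, -0.2]
grip_width: 0.75
```

```bash
python3 go.py 488.5 -259 70 -12.3
```

```text
clock 10.3 pos [ 0.5096 -0.2076  0.1209] yaw 7.0 grip 0.75 F [ 0.6 -0.5 -0.2] tilt -1.0 q7 0.57
shift [-0.0271  0.0485  0.0509] spin 0.3361
```

Request:
{"op": "send_rows", "data": {
  "steps": [
    [[-0.009,0.016,0.017],0.11],
    [[-0.018,0.032,0.034],0.22],
    [[-0.027,0.0485,0.05],0.336],
    [[-0.027,0.0485,0.05],0.336],
    [[-0.027,0.0485,0.05],0.336],
    [[-0.027,0.0485,0.05],0.336],
    [[-0.027,0.0485,0.05],0.336],
    [[-0.027,0.0485,0.05],0.336]
  ]
}}

```text
clock: 11.3
position: [0.4905, -0.2575, 0.072]
ee_rot: [0.995, -0.103, 0.0, -0.0]
ft_force: [-0.7, 0.1, -0.2]
grip_width: 0.746
```

```bash
python3 go.py 488.5 -259 2.5 -12.3
```

```text
clock 11.3 pos [ 0.4905 -0.2575  0.072 ] yaw -11.9 grip 0.746 F [-0.7  0.1 -0.2] tilt -1.0 q7 0.41
shift [-0.0017  0.0019  0.0695] spin 0.0075
```

Request:
{"op": "send_rows", "data": {
  "steps": [
    [[-0.0017,0.002,0.02],0.0075],
    [[-0.0017,0.002,0.042],0.0075],
    [[-0.0017,0.002,0.06],0.0075],
    [[-0.0017,0.002,0.0695],0.0075],
    [[-0.0017,0.002,0.0695],0.0075],
    [[-0.0017,0.002,0.0695],0.0075],
    [[-0.0017,0.002,0.0695],0.0075],
    [[-0.0017,0.002,0.0695],0.0075]
  ]
}}

```text
clock: 12.3
position: [0.4885, -0.2593, 0.0027]
ee_rot: [0.994, -0.108, 0.0, -0.0]
ft_force: [0.4, 0.0, 0.4]
grip_width: 0.749
```

Request:
{"op": "send_rows", "data": {
  "steps": [
    [[0,0,0],0],
    [[0,0,0],0],
    [[0,0,0],0],
    [[0,0,0],0],
    [[0,0,0],0],
    [[0,0,0],0],
    [[0,0,0],0],
    [[0,0,0],0]
  ],
  "hand": 0.2
}}

```text
clock: 13.3
position: [0.4884, -0.2594, 0.0025]
ee_rot: [0.994, -0.108, 0.0, -0.0]
ft_force: [0.1, 0.4, 5.2]
grip_width: 0.386
```

Request:
{"op": "send_rows", "data": {
  "steps": [
    [[0,0,-0.005],0],
    [[0,0,-0.02],0],
    [[0,0,-0.045],0],
    [[0,0,-0.075],0],
    [[0,0,-0.1],0],
    [[0,0,-0.12],0],
    [[0,0,-0.125],0],
    [[0,0,-0.125],0]
  ]
}}

```text
clock: 14.3
position: [0.4882, -0.2592, 0.1274]
ee_rot: [0.994, -0.108, 0.0, -0.0]
ft_force: [0.0, 0.5, -0.6]
grip_width: 0.386
```

```bash
python3 go.py 626 -32 110 -93.6
```

```text
clock 14.3 pos [ 0.4882 -0.2592  0.1274] yaw -12.3 grip 0.386 F [ 0.   0.5 -0.6] tilt -1.0 q7 0.37
shift [ 0.086  -0.2514  0.0174] spin 1.4182
```

Request:
{"op": "send_rows", "data": {
  "steps": [
    [[0.008,-0.022,0],0.123],
    [[0.019,-0.055,0],0.308],
    [[0.03,-0.088,0],0.493],
    [[0.041,-0.12,0],0.678],
    [[0.053,-0.154,0],0.863],
    [[0.064,-0.187,0],1.048],
    [[0.075,-0.22,0.01],1.233],
    [[0.086,-0.2515,0.017],1.418]
  ]
}}

```text
clock: 15.3
position: [0.6258, -0.0309, 0.1088]
ee_rot: [-0.682, 0.731, 0.001, -0.001]
ft_force: [-0.2, -0.7, -0.2]
grip_width: 0.385
```

```bash
python3 go.py 626 -32 13 -93.6
```

```text
clock 15.3 pos [ 0.6258 -0.0309  0.1088] yaw -93.9 grip 0.385 F [-0.2 -0.7 -0.2] tilt -1.0 q7 -1.35
shift [ 0.0011 -0.0004  0.0958] spin -0.0057
```

Request:
{"op": "send_rows", "data": {
  "steps": [
    [[0,0,0.02],0],
    [[0,0,0.045],0],
    [[0,0,0.065],0],
    [[0,0,0.08],0],
    [[0,0,0.088],0],
    [[0,0,0.093],0],
    [[0,0,0.097],0],
    [[0,0,0.097],0]
  ]
}}

```text
clock: 16.3
position: [0.6261, -0.032, 0.0134]
ee_rot: [-0.685, 0.729, -0.0, 0.0]
ft_force: [-0.1, -0.5, -0.6]
grip_width: 0.385
```

```bash
python3 go.py 626 -32 11.7 -93.6;python3 snap.py 4 side; python3 -c "
import cv2;p=cv2.imread('pics/side4.png')[40:240,180:400];cv2.imwrite('pics/s4.png',cv2.resize(p,None,fx=3,fy=3))"
```

```text
clock 16.3 pos [ 0.6261 -0.032   0.0134] yaw -93.6 grip 0.385 F [-0.1 -0.5 -0.6] tilt -1.0 q7 -1.28
shift [0.     0.0001 0.0017] spin 0.0002
```

View pics/s4.png

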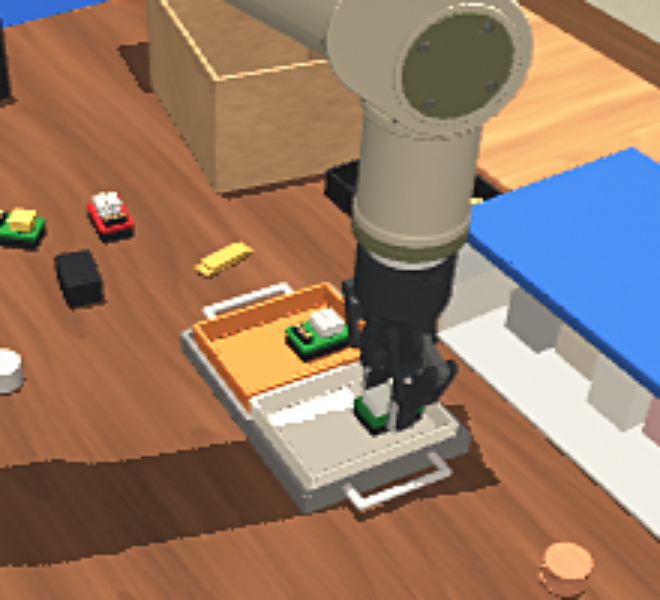

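Request:
{"op": "send_rows", "data": {
  "steps": [
    [[0,0,0.0015],0],
    [[0,0,0.0015],0],
    [[0,0,0.0015],0],
    [[0,0,0.0015],0],
    [[0,0,0.0015],0],
    [[0,0,0.0015],0],
    [[0,0,0.0015],0],
    [[0,0,0.0015],0]
  ]
}}

```text
clock: 17.35
position: [0.626, -0.032, 0.0118]
ee_rot: [-0.685, 0.729, 0.0, 0.0]
ft_force: [-0.9, 0.0, -0.1]
grip_width: 0.382
```

Request:
{"op": "send_rows", "data": {
  "steps": [
    [[0,0,0],0],
    [[0,0,0],0],
    [[0,0,0],0],
    [[0,0,0],0],
    [[0,0,0],0],
    [[0,0,0],0],
    [[0,0,0],0],
    [[0,0,0],0]
  ],
  "hand": 0.58
}}

```text
clock: 18.35
position: [0.626, -0.032, 0.0118]
ee_rot: [-0.685, 0.729, 0.0, 0.0]
ft_force: [0.1, -0.2, 0.1]
grip_width: 0.58
```

Request:
{"op": "send_rows", "data": {
  "steps": [
    [[0,0,-0.005],0],
    [[0,0,-0.02],0],
    [[0,0,-0.04],0],
    [[0,0,-0.065],0],
    [[0,0,-0.09],0],
    [[0,0,-0.11],0],
    [[0,0,-0.12],0],
    [[0,0,-0.12],0]
  ]
}}

```text
clock: 19.35
position: [0.6262, -0.032, 0.1323]
ee_rot: [-0.685, 0.729, -0.0, 0.0]
ft_force: [-0.9, -0.2, -0.3]
grip_width: 0.58
```

```bash
python3 go.py 465.5 -378 110 -80
```

```text
clock 19.35 pos [ 0.6262 -0.032   0.1323] yaw -93.6 grip 0.58 F [-0.9 -0.2 -0.3] tilt -1.0 q7 -1.35
shift [0.3554 0.1388 0.0221] spin -0.2371
```

Request:
{"op": "send_rows", "data": {
  "steps": [
    [[0.025,0.01,0],-0.02],
    [[0.08,0.031,0],-0.055],
    [[0.135,0.053,0],-0.09],
    [[0.19,0.074,0],-0.13],
    [[0.245,0.096,0],-0.165],
    [[0.3,0.117,0.01],-0.2],
    [[0.345,0.135,0.02],-0.23],
    [[0.3555,0.139,0.022],-0.237]
  ],
  "hand": 0.75
}}

```text
clock: 20.35
position: [0.4616, -0.3811, 0.1085]
ee_rot: [0.764, -0.645, -0.001, 0.001]
ft_force: [0.5, 0.9, 0.4]
grip_width: 0.751
```

```bash
python3 snap.py 5 side;python3 go.py 465.5 -378 4 -80; python3 -c "
from h import *
for b in blobs('side',5,(.2,.75),(-.5,.5)): print(*b)
import cv2;p=cv2.imread('pics/side5.png');cv2.imwrite('pics/s5.png',cv2.resize(p,None,fx=1.5,fy=1.5))"
```

```text
clock 20.4 pos [ 0.4622 -0.3807  0.1086] yaw -80.2 grip 0.749 F [-1.4  0.4 -0.7] tilt -1.0 q7 -0.48
shift [-0.002  -0.004   0.1046] spin -0.0043
[255.  91.] 333 [139. 107.  74.] [697. 404.] [ 68. 181.] 12.6 [0.0095 0.0245 0.0383]
[216. 111.] 149 [169. 108. 101.] [556. 340.] [51. 35.] 78.6 [0.0097 0.017  0.0266]
[185. 115.] 162 [112. 144.  66.] [466. 371.] [40. 52.] 52.6 [0.0096 0.016  0.0269]
[206. 131.] 209 [40. 39. 40.] [484. 262.] [55. 36.] 77.1 [0.0112 0.025  0.0281]
[289. 171.] 3314 [177. 159. 132.] [596.  23.] [280. 159.] 86.2 [0.0084 0.0186 0.0315]
[343. 161.] 238 [222. 218. 207.] [735. -27.] [130.   6.] 89.6 [0.0099 0.0195 0.0302]
[180. 162.] 143 [215. 210. 203.] [369. 181.] [38. 35.] 44.3 [0.0101 0.0198 0.0224]
[415. 222.] 61 [229. 226. 214.] [ 741. -280.] [17.  6.] 0.1 [0.0092 0.0245 0.0384]
[447. 247.] 263 [196. 189. 174.] [ 744. -368.] [12. 53.] 0.0 [0.0098 0.0235 0.0349]
[253. 265.] 123 [250. 225. 103.] [ 374. -187.] [46. 17.] 59.3 [0.0082 0.0094 0.0113]
[366. 285.] 45 [ 30.  57. 165.] [ 543. -341.] [28. 12.] 76.9 [0.0091 0.0144 0.017 ]
[280. 305.] 474 [ 82. 109.  79.] [ 371. -295.] [37. 50.] 28.1 [0.0116 0.0168 0.0279]
[346. 317.] 488 [ 83. 108.  79.] [ 464. -379.] [52. 34.] 9.4 [0.0128 0.0174 0.0281]
```

View pics/s5.png

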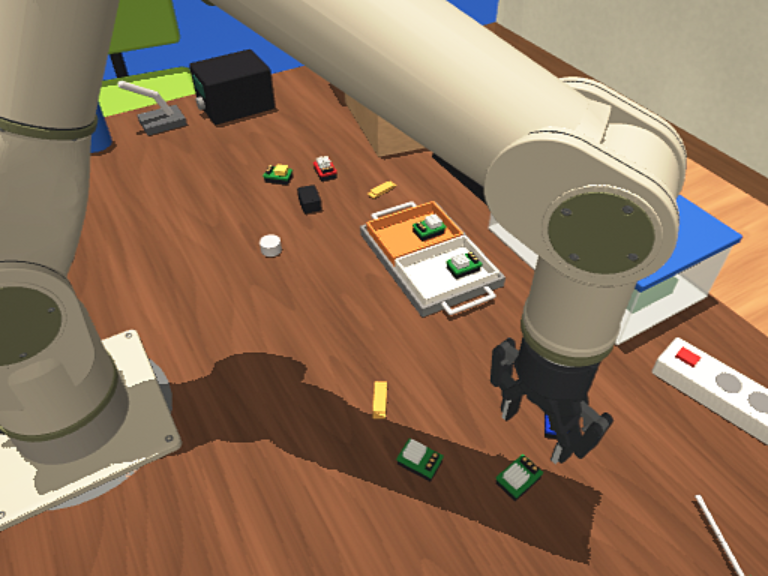

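Request:
{"op": "send_rows", "data": {
  "steps": [
    [[-0.001,-0.002,0.01],0],
    [[-0.001,-0.002,0.03],0],
    [[-0.001,-0.002,0.05],0],
    [[-0.001,-0.002,0.06],0],
    [[-0.001,-0.002,0.06],0],
    [[-0.001,-0.002,0.06],0],
    [[-0.001,-0.002,0.06],0],
    [[-0.001,-0.002,0.06],0]
  ]
}}

```text
clock: 21.4
position: [0.467, -0.3769, 0.0502]
ee_rot: [0.766, -0.643, 0.0, -0.0]
ft_force: [0.7, 0.6, -0.1]
grip_width: 0.752
```

```bash
python3 go.py 465.3 -378.2 4 -80
```

```text
clock 21.4 pos [ 0.467  -0.3769  0.0502] yaw -80.0 grip 0.752 F [ 0.7  0.6 -0.1] tilt -1.0 q7 -0.44
shift [0.0009 0.0019 0.0462] spin -0.0003
```

Request:
{"op": "send_rows", "data": {
  "steps": [
    [[0.001,0.002,0.015],0],
    [[0.001,0.002,0.03],0],
    [[0.001,0.002,0.04],0],
    [[0.001,0.002,0.0465],0],
    [[0.001,0.002,0.0465],0],
    [[0.001,0.002,0.0465],0],
    [[0.001,0.002,0.0465],0],
    [[0.001,0.002,0.0465],0]
  ]
}}

```text
clock: 22.4
position: [0.4652, -0.3782, 0.0035]
ee_rot: [0.766, -0.643, 0.0, -0.0]
ft_force: [0.4, -0.6, 0.2]
grip_width: 0.747
```

Request:
{"op": "send_rows", "data": {
  "steps": [
    [[0,0,0],0],
    [[0,0,0],0],
    [[0,0,0],0],
    [[0,0,0],0],
    [[0,0,0],0],
    [[0,0,0],0],
    [[0,0,0],0],
    [[0,0,0],0]
  ],
  "hand": 0.2
}}

```text
clock: 23.4
position: [0.4651, -0.3783, 0.0035]
ee_rot: [0.766, -0.643, 0.0, -0.0]
ft_force: [-0.5, 0.8, 5.0]
grip_width: 0.386
```

Request:
{"op": "send_rows", "data": {
  "steps": [
    [[0,0,-0.005],0],
    [[0,0,-0.02],0],
    [[0,0,-0.045],0],
    [[0,0,-0.075],0],
    [[0,0,-0.1],0],
    [[0,0,-0.12],0],
    [[0,0,-0.125],0],
    [[0,0,-0.125],0]
  ]
}}

```text
clock: 24.4
position: [0.4649, -0.3779, 0.128]
ee_rot: [0.766, -0.643, -0.0, -0.0]
ft_force: [-0.0, 0.0, -1.3]
grip_width: 0.383
```

```bash
python3 go.py 568 80 110 -93.6
```

```text
clock 24.4 pos [ 0.4649 -0.3779  0.128 ] yaw -80.0 grip 0.383 F [-0.   0.  -1.3] tilt -1.0 q7 -0.49
shift [-0.4331 -0.181   0.0182] spin 0.2373
```

Request:
{"op": "send_rows", "data": {
  "steps": [
    [[-0.02,-0.008,0],0.01],
    [[-0.06,-0.025,0],0.03],
    [[-0.11,-0.046,0],0.06],
    [[-0.16,-0.067,0],0.09],
    [[-0.21,-0.088,0],0.115],
    [[-0.26,-0.109,0],0.14],
    [[-0.31,-0.13,0],0.17],
    [[-0.35,-0.146,0],0.192]
  ]
}}

```text
clock: 25.4
position: [0.5478, -0.0055, 0.1273]
ee_rot: [-0.701, 0.713, 0.001, -0.0]
ft_force: [0.9, -0.5, 0.0]
grip_width: 0.386
```

Request:
{"op": "send_rows", "data": {
  "steps": [
    [[-0.03,-0.009,0.005],0.015],
    [[-0.055,-0.0165,0.01],0.03],
    [[-0.073,-0.021,0.016],0.042],
    [[-0.0755,-0.0175,0.018],0.045],
    [[-0.0755,-0.0175,0.018],0.045],
    [[-0.0755,-0.0175,0.018],0.045],
    [[-0.0755,-0.0175,0.018],0.045],
    [[-0.0755,-0.0175,0.018],0.045]
  ]
}}

```text
clock: 26.4
position: [0.567, 0.0667, 0.1105]
ee_rot: [-0.684, 0.729, -0.0, 0.0]
ft_force: [-0.5, -0.5, 0.2]
grip_width: 0.388
```

```bash
python3 go.py 568 80 14 -93.6
```

```text
clock 26.4 pos [0.567  0.0667 0.1105] yaw -93.6 grip 0.388 F [-0.5 -0.5  0.2] tilt -1.0 q7 -1.57
shift [-0.0133 -0.0001  0.0965] spin -0.0004
```

Request:
{"op": "send_rows", "data": {
  "steps": [
    [[-0.007,0,0.01],0],
    [[-0.0135,0,0.025],0],
    [[-0.0135,0,0.045],0],
    [[-0.0135,0,0.065],0],
    [[-0.0135,0,0.08],0],
    [[-0.0135,0,0.089],0],
    [[-0.0135,0,0.0945],0],
    [[-0.0135,0,0.0965],0]
  ]
}}

```text
clock: 27.4
position: [0.568, 0.0805, 0.0138]
ee_rot: [-0.685, 0.729, -0.0, 0.0]
ft_force: [0.8, 0.5, -0.5]
grip_width: 0.383
```

```bash
python3 go.py 568 80 12.5 -93.6;python3 snap.py 6 side; python3 -c "
import cv2;p=cv2.imread('pics/side6.png')[40:240,180:400];cv2.imwrite('pics/s6.png',cv2.resize(p,None,fx=3,fy=3))"
```

```text
clock 27.4 pos [0.568  0.0805 0.0138] yaw -93.6 grip 0.383 F [ 0.8  0.5 -0.5] tilt -1.0 q7 -1.51
shift [ 0.0005 -0.0001  0.0013] spin -0.0
```

View pics/s6.png

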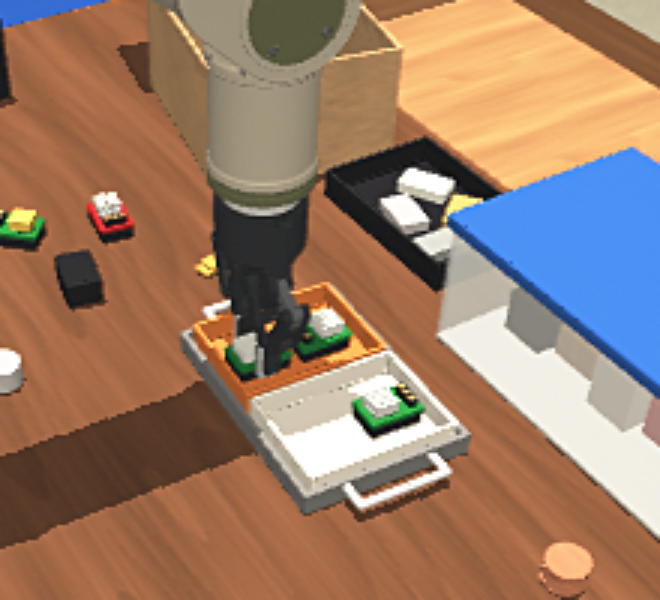

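Third module is in the near half of the orange bin at (255,355), clear of the other at (325,330). Set down and release.

Request:
{"op": "send_rows", "data": {
  "steps": [
    [[0,0,0.0013],0],
    [[0,0,0.0013],0],
    [[0,0,0.0013],0],
    [[0,0,0.0013],0],
    [[0,0,0.0013],0],
    [[0,0,0.0013],0],
    [[0,0,0.0013],0],
    [[0,0,0.0013],0]
  ]
}}

```text
clock: 28.45
position: [0.5678, 0.0806, 0.0125]
ee_rot: [-0.685, 0.729, 0.0, 0.0]
ft_force: [-0.4, -0.1, 0.3]
grip_width: 0.383
```

Request:
{"op": "send_rows", "data": {
  "steps": [
    [[0,0,0],0],
    [[0,0,0],0],
    [[0,0,0],0],
    [[0,0,0],0],
    [[0,0,0],0],
    [[0,0,0],0],
    [[0,0,0],0],
    [[0,0,0],0]
  ],
  "hand": 0.58
}}

```text
clock: 29.45
position: [0.5678, 0.0805, 0.0125]
ee_rot: [-0.685, 0.729, 0.0, 0.0]
ft_force: [0.3, -0.5, -0.0]
grip_width: 0.579
```

Request:
{"op": "send_rows", "data": {
  "steps": [
    [[0,0,-0.005],0],
    [[0,0,-0.02],0],
    [[0,0,-0.04],0],
    [[0,0,-0.065],0],
    [[0,0,-0.09],0],
    [[0,0,-0.11],0],
    [[0,0,-0.12],0],
    [[0,0,-0.12],0]
  ]
}}

```text
clock: 30.45
position: [0.568, 0.0807, 0.133]
ee_rot: [-0.685, 0.729, -0.0, 0.001]
ft_force: [-0.4, 0.5, 0.2]
grip_width: 0.581
```

```bash
python3 go.py 371 -294 110 29; python3 go.py 371 -294 110 -151
```

```text
clock 30.45 pos [0.568  0.0807 0.133 ] yaw -93.6 grip 0.581 F [-0.4  0.5  0.2] tilt -1.0 q7 -1.6
shift [0.3863 0.1732 0.0226] spin -2.1395
clock 30.45 pos [0.568  0.0807 0.133 ] yaw -93.6 grip 0.581 F [-0.4  0.5  0.2] tilt -1.0 q7 -1.6
shift [0.3863 0.1732 0.0226] spin 1.0021
```

Request:
{"op": "send_rows", "data": {
  "steps": [
    [[0.02,0.009,0],0.05],
    [[0.06,0.027,0],0.15],
    [[0.11,0.049,0],0.28],
    [[0.16,0.072,0],0.41],
    [[0.21,0.094,0],0.54],
    [[0.26,0.1165,0],0.67],
    [[0.31,0.139,0],0.8],
    [[0.35,0.157,0.01],0.9]
  ],
  "hand": 0.75
}}

```text
clock: 31.45
position: [0.3869, -0.2608, 0.122]
ee_rot: [-0.296, 0.955, 0.001, 0.001]
ft_force: [0.5, 0.5, -0.2]
grip_width: 0.752
```

```bash
python3 go.py 370.7 -294.3 60 -151
```

```text
clock 31.45 pos [ 0.3869 -0.2608  0.122 ] yaw -145.6 grip 0.752 F [ 0.5  0.5 -0.2] tilt -1.0 q7 -1.87
shift [ 0.0324 -0.0186  0.062 ] spin 0.0949
```

Request:
{"op": "send_rows", "data": {
  "steps": [
    [[0.015,-0.009,0.02],0.05],
    [[0.032,-0.0186,0.045],0.095],
    [[0.032,-0.0186,0.062],0.095],
    [[0.032,-0.0186,0.062],0.095],
    [[0.032,-0.0186,0.062],0.095],
    [[0.032,-0.0186,0.062],0.095],
    [[0.032,-0.0186,0.062],0.095],
    [[0.032,-0.0186,0.062],0.095]
  ]
}}

```text
clock: 32.45
position: [0.3738, -0.2923, 0.0607]
ee_rot: [-0.254, 0.967, -0.0, 0.0]
ft_force: [-0.4, 0.1, -0.3]
grip_width: 0.746
```

```bash
python3 go.py 370.7 -294.3 4.5 -151
```

```text
clock 32.45 pos [ 0.3738 -0.2923  0.0607] yaw -150.6 grip 0.746 F [-0.4  0.1 -0.3] tilt -1.0 q7 -1.72
shift [ 0.0037 -0.0002  0.0562] spin 0.0074
```

Request:
{"op": "send_rows", "data": {
  "steps": [
    [[0.0037,0,0.015],0.007],
    [[0.0037,0,0.03],0.007],
    [[0.0037,0,0.045],0.007],
    [[0.0037,0,0.056],0.007],
    [[0.0037,0,0.056],0.007],
    [[0.0037,0,0.056],0.007],
    [[0.0037,0,0.056],0.007],
    [[0.0037,0,0.056],0.007]
  ]
}}

```text
clock: 33.45
position: [0.3706, -0.2943, 0.0047]
ee_rot: [-0.25, 0.968, -0.0, 0.0]
ft_force: [0.7, -0.4, -1.2]
grip_width: 0.75
```

Request:
{"op": "send_rows", "data": {
  "steps": [
    [[0,0,0],0],
    [[0,0,0],0],
    [[0,0,0],0],
    [[0,0,0],0],
    [[0,0,0],0],
    [[0,0,0],0],
    [[0,0,0],0],
    [[0,0,0],0]
  ],
  "hand": 0.2
}}

```text
clock: 34.45
position: [0.3705, -0.2943, 0.0048]
ee_rot: [-0.25, 0.968, 0.0, 0.0]
ft_force: [-0.7, 2.3, 5.2]
grip_width: 0.389
```

Request:
{"op": "send_rows", "data": {
  "steps": [
    [[0,0,-0.005],0],
    [[0,0,-0.02],0],
    [[0,0,-0.045],0],
    [[0,0,-0.075],0],
    [[0,0,-0.1],0],
    [[0,0,-0.12],0],
    [[0,0,-0.125],0],
    [[0,0,-0.125],0]
  ]
}}

```text
clock: 35.45
position: [0.3704, -0.294, 0.1295]
ee_rot: [-0.251, 0.968, 0.0, 0.001]
ft_force: [-0.3, -0.3, -0.1]
grip_width: 0.387
```

```bash
python3 go.py 562 -28 110 -93.6
```

```text
clock 35.45 pos [ 0.3704 -0.294   0.1295] yaw -151.0 grip 0.387 F [-0.3 -0.3 -0.1] tilt -1.0 q7 -1.87
shift [-0.2965  0.1396  0.0199] spin -1.0014
```

Request:
{"op": "send_rows", "data": {
  "steps": [
    [[-0.015,0.007,0],-0.05],
    [[-0.045,0.021,0],-0.15],
    [[-0.085,0.04,0],-0.29],
    [[-0.13,0.061,0],-0.44],
    [[-0.175,0.082,0],-0.59],
    [[-0.22,0.104,0.005],-0.74],
    [[-0.265,0.125,0.015],-0.89],
    [[-0.2965,0.1396,0.02],-1.0]
  ]
}}

```text
clock: 36.45
position: [0.5623, -0.0248, 0.1076]
ee_rot: [-0.687, 0.727, 0.001, -0.001]
ft_force: [-0.7, -0.4, -1.0]
grip_width: 0.389
```

```bash
python3 go.py 562 -28 15.5 -93.6
```

```text
clock 36.45 pos [ 0.5623 -0.0248  0.1076] yaw -93.2 grip 0.389 F [-0.7 -0.4 -1. ] tilt -1.0 q7 -1.39
shift [ 0.0032 -0.0001  0.0921] spin 0.007
```

Request:
{"op": "send_rows", "data": {
  "steps": [
    [[0.001,0,0.015],0],
    [[0.001,0,0.035],0],
    [[0.001,0,0.055],0],
    [[0.001,0,0.07],0],
    [[0.001,0,0.082],0],
    [[0.001,0,0.09],0],
    [[0.001,0,0.094],0],
    [[0.001,0,0.094],0]
  ]
}}

```text
clock: 37.45
position: [0.562, -0.0295, 0.0156]
ee_rot: [-0.684, 0.73, -0.0, 0.0]
ft_force: [0.1, -0.2, 0.0]
grip_width: 0.384
```

```bash
python3 go.py 562 -28 14 -93.6;python3 snap.py 7 side; python3 -c "
import cv2;p=cv2.imread('pics/side7.png')[40:240,180:400];cv2.imwrite('pics/s7.png',cv2.resize(p,None,fx=3,fy=3))"
```

```text
clock 37.45 pos [ 0.562  -0.0295  0.0156] yaw -93.7 grip 0.384 F [ 0.1 -0.2  0. ] tilt -1.0 q7 -1.31
shift [-0.0015  0.0001  0.0016] spin -0.0019
```

View pics/s7.png

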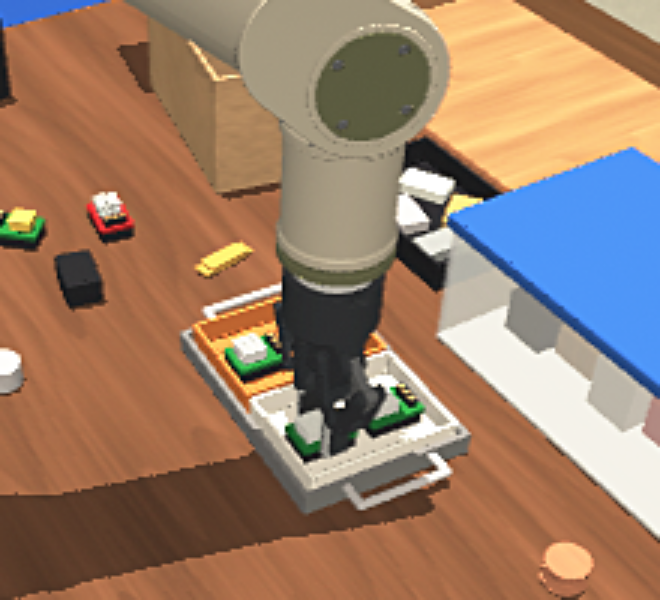

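The fourth module is in the near half of the white bin at (320,435), clear of its neighbour. Set down (to z≈0.0138), release, rise.

Request:
{"op": "send_rows", "data": {
  "steps": [
    [[0,0,0.0018],0],
    [[0,0,0.0018],0],
    [[0,0,0.0018],0],
    [[0,0,0.0018],0],
    [[0,0,0.0018],0],
    [[0,0,0.0018],0],
    [[0,0,0.0018],0],
    [[0,0,0.0018],0]
  ]
}}

```text
clock: 38.5
position: [0.562, -0.0294, 0.0138]
ee_rot: [-0.684, 0.73, -0.0, 0.0]
ft_force: [-0.5, 1.0, 4.5]
grip_width: 0.385
```

Request:
{"op": "send_rows", "data": {
  "steps": [
    [[0,0,0],0],
    [[0,0,0],0],
    [[0,0,0],0],
    [[0,0,0],0],
    [[0,0,0],0],
    [[0,0,0],0],
    [[0,0,0],0],
    [[0,0,0],0]
  ],
  "hand": 0.58
}}

```text
clock: 39.5
position: [0.5619, -0.0295, 0.0137]
ee_rot: [-0.684, 0.73, 0.0, 0.0]
ft_force: [-0.4, 0.3, -0.0]
grip_width: 0.578
```

Request:
{"op": "send_rows", "data": {
  "steps": [
    [[0,0,-0.005],0],
    [[0,0,-0.02],0],
    [[0,0,-0.04],0],
    [[0,0,-0.065],0],
    [[0,0,-0.09],0],
    [[0,0,-0.11],0],
    [[0,0,-0.12],0],
    [[0,0,-0.12],0]
  ]
}}

```text
clock: 40.5
position: [0.5621, -0.0293, 0.1342]
ee_rot: [-0.684, 0.73, -0.0, 0.0]
ft_force: [0.8, -0.6, 0.9]
grip_width: 0.578
```

Request:
{"op": "send_rows", "data": {
  "steps": [
    [[0.02,0,-0.02],0],
    [[0.06,0,-0.04],0],
    [[0.1,0,-0.06],0],
    [[0.15,0,-0.08],0],
    [[0.2,0,-0.08],0],
    [[0.25,0,-0.08],0],
    [[0.29,0,-0.08],0],
    [[0.31,0,-0.08],0]
  ]
}}

```text
clock: 41.5
position: [0.5403, -0.3413, 0.2124]
ee_rot: [-0.683, 0.731, 0.001, -0.001]
ft_force: [-0.9, 0.1, -0.7]
grip_width: 0.576
```

```bash
python3 snap.py 8 side top;python3 go.py 562 -28 14 -93.6; cat > chk.py <<'E'
from h import *
for n in ('top','side'):
  print(n)
  for b in blobs(n,8,(.3,.7),(-.45,.45)): print(*b)
  p,d,K,T=load(n,8);W=world(d,K,T)
  hsv=cv2.cvtColor(p,cv2.COLOR_RGB2HSV)
  for x,y in((.632,.076),(.568,.08),(.626,-.032),(.562,-.028)):
    near=(abs(W[...,0]-x)<.034)&(abs(W[...,1]-y)<.035)
    g=near&(hsv[...,0]>40)&(hsv[...,0]<85)&(hsv[...,1]>80)
    q=near&(W[...,2]>.018)&(W[...,2]<.045)
    if q.sum()<20: print('few',g.sum()); continue
    P=W[q];r=cv2.minAreaRect((P[:,:2]*1000).astype(np.float32));print('drv',g.sum(),q.sum(),np.round(r[0]),np.round(r[1]),round(r[2],1),np.percentile(P[:,2],[5,50,97]).round(4), 'green z',np.median(W[g][:,2]).round(4))
a=cv2.imread('pics/side8.png')[90:210,220:350];cv2.imwrite('pics/s8.png',cv2.resize(a,None,fx=5,fy=5))
E
python3 chk.py
```

```text
clock 41.6 pos [ 0.5401 -0.3414  0.2125] yaw -93.9 grip 0.576 F [ 0.1  0.4 -1.4] tilt -1.0 q7 -0.86
shift [-0.3143 -0.0007  0.1982] spin -0.006
top
[116. 123.] 163 [111.  85.  58.] [689. 391.] [108.  21.] 89.9 [0.0097 0.0245 0.0383]
[243. 162.] 4131 [213. 196. 158.] [598.  25.] [278. 158.] 86.4 [0.0084 0.0186 0.0332]
[169. 150.] 79 [251. 223. 103.] [625. 234.] [44. 17.] 12.0 [0.0081 0.0099 0.0122]
[339. 149.] 126 [248. 168. 115.] [ 645. -235.] [33. 34.] 11.9 [0.0199 0.022  0.0242]
[125. 170.] 240 [214. 131. 119.] [558. 344.] [51. 34.] 80.8 [0.012  0.0178 0.0281]
[373. 177.] 114 [150. 150. 180.] [ 574. -328.] [22. 35.] 48.9 [0.0128 0.0198 0.0297]
[150. 197.] 297 [68. 60. 57.] [487. 271.] [61. 36.] 78.0 [0.0152 0.0269 0.0299]
[109. 202.] 258 [141. 178.  84.] [469. 374.] [37. 50.] 49.4 [0.0122 0.0174 0.0288]
[177. 242.] 164 [246. 243. 239.] [371. 184.] [34. 34.] 50.1 [0.0133 0.0214 0.024 ]
drv 84 253 [635.  69.] [49. 62.] 88.2 [0.0214 0.0264 0.0383] green z 0.0247
drv 87 255 [563.  87.] [48. 64.] 83.8 [0.0221 0.0274 0.0373] green z 0.0245
drv 88 254 [631. -40.] [50. 59.] 86.8 [0.0216 0.
[... 549 characters left out ...]
137.] [596.  23.] [279. 159.] 86.6 [0.0088 0.0204 0.0339]
[180. 162.] 146 [222. 218. 213.] [369. 182.] [35. 39.] 31.2 [0.0093 0.0196 0.0226]
[369. 227.] 160 [250. 191. 133.] [ 644. -238.] [34. 34.] 69.0 [0.0187 0.0209 0.0229]
[253. 265.] 126 [190. 141.  63.] [ 374. -188.] [45. 17.] 59.3 [0.0082 0.0094 0.0109]
[372. 279.] 411 [103. 109. 143.] [ 563. -341.] [51. 34.] 49.1 [0.012  0.0176 0.028 ]
drv 100 258 [635.  77.] [67. 63.] 89.5 [0.0196 0.0261 0.0365] green z 0.0228
drv 98 216 [563.  85.] [52. 59.] 87.8 [0.02   0.0265 0.0368] green z 0.023
drv 108 301 [630. -32.] [65. 59.] 88.7 [0.0192 0.0252 0.0364] green z 0.023
drv 113 250 [557. -23.] [53. 59.] 86.0 [0.0206 0.0267 0.0368] green z 0.0229
```

View pics/s8.png

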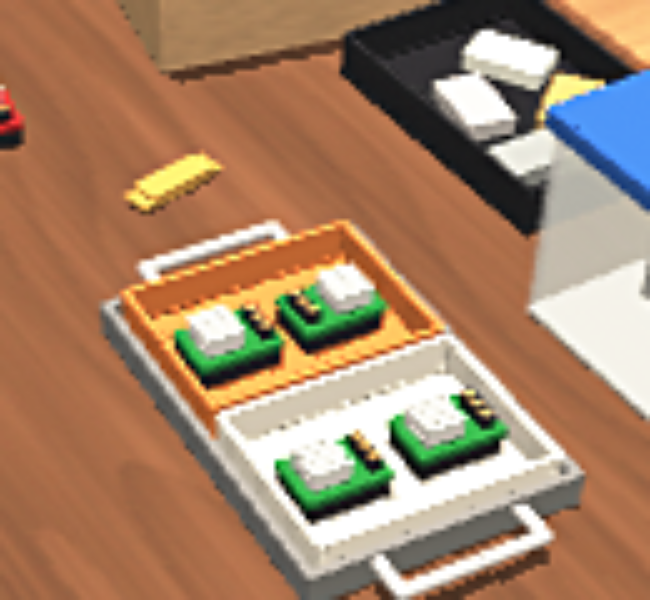

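```bash
python3 -c "
from workcell import manip
print(manip.hand_in())"
```

```text
the job is handed in; nothing more can be done
None
```

I dealt out the four green and silver driver modules in the order orange, white, orange, white. Each was set down and released before I fetched the next, and I handed the job in at about 41.6 s of the 88 s allowed.

**Modules in the bins:** In the last pictures each bin holds two modules lying flat, end to end, right way up and clear of the walls. The green board tops measured about 24.5 to 24.8 mm in the top camera and 22.8 to 23.0 mm in the side camera. They should be 25 mm if the modules sit on the bin floors. The difference is within the 2 mm or so the calibration allows. By the release poses, the modules sit about 32 mm from their bin centres, against the 60 mm limit.

**Look-alikes:** The side camera put the blue, red and relay modules within 1 mm of where they started. The top camera agreed for the red and relay ones. The arm partly hid the blue one from the top camera, which gave an offset value (574, -328 mm against 565, -338 mm), so I relied on the side camera for it.

**Other checks:**
- The last check for module outlines in the bins also caught the bin walls, so those sizes are not usable. I confirmed position and spacing from the side picture and the release poses instead.
- The force readings at the ends of the moves peaked at about 5 N, on closing on three modules and on setting the last one down.

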